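Zero-check a coating gauge and hold it square on the marked spot of a sloping number plate

TASK

Take the orange coating gauge out of its black cradle and check its zero first: set its steel probe foot on the bare aluminium zero disc, with the gauge upright and the spring probe lightly pushed in, and keep it still there for a full second. Then set the foot inside the red ring on the number-plate blank, with the gauge square to the sloping plate and the probe about half-way in, never pressing hard. Finish holding it still in the gripper like that for the reading: do not let go or put it down; leave the plate's stand as it is set and the other things on the bench where they are.

Things in the scene. Friction and masses are not known exactly. Their poses are not given: they have to be found in the camera images.
- gauge: the coating gauge, loose, 0.15 to 0.21 kg, 120 mm long: an orange case 34 (x) x 26 (y) x 75 mm over an 18 mm round steel nose 35 mm long, with a 9 mm round spring probe below. Origin on its long axis at the end of the probe foot when the probe is fully out; z runs along the gauge from foot to case top, so it points up while it stands in the cradle. Case from z = 45 to 120 mm; the display is on its -x face
- gauge_grip (a point): a point on the gauge's long axis inside the orange case, 87.5 mm above the foot end and 32.5 mm below the case top: the place to grip, across the 26 mm width (gauge y)
- gauge_tip (a point): centre of the flat end of the probe foot (9 mm across); it moves with the probe; axes as the gauge
- gauge_probe (a joint): how far the spring probe is pushed into the gauge (m): 0 fully out, 0.008 at the stop. It pushes back with 1 N at the start, rising 0.5 N per mm to 5 N at the stop, beyond which it is rigid
- cradle: black plastic cradle, fixed, 78 x 72 x 60 mm, origin under its centre. The gauge's nose hangs in a 22 mm hole down its middle and the case's shoulder rests on its top, 60 mm above the bench; a rim around the case, 6 mm high, ends 66 mm above the bench. The gauge is drawn straight up at least 50 mm
- zero: the zero standard, fixed: a blue block 80 x 80 x 12 mm with a bare aluminium disc 44 mm across standing 4 mm above it; origin under its centre, on the bench
- zero_face (a point): centre of the top face of the aluminium disc, 16 mm above the bench, level
- stand: the tilting inspection stand, fixed: grey base 210 x 290 x 12 mm, 316 mm wide over its clamp knobs, origin under the base's centre. Its aluminium tray (170 mm up the slope, 250 mm wide) is hinged at the edge nearest the robot (base x = -85 mm, 30 mm above the bench) and clamped by friction in two side quadrants; it carries the white blank (150 x 240 mm, blue band at its +y end) held by a lip and two small clips; nothing on it stands higher than 120 mm above the bench
- stand_tray (a joint): slope of the tray and plate (rad): 0 level, growing as the far (+x) edge stands higher; set between about 0.22 and 0.45; stiffly clamped, not to be changed
- plate_spot (a point): centre of the red ring on the plate's face, 24 mm inside and 32 mm outside diameter, with a red dot in the middle (the two black rings are other spots, already measured). Its z axis is the plate's outward normal, which leans towards the robot; x runs up the slope, y along the plate. It lies 92 mm up the slope from the hinge and 50 mm to -y of the middle
- die_a: bystander: steel embossing die 75 x 45 x 57 mm with a blue wire handle, origin under its centre
- die_b: bystander: a second die, like the first
- marker: bystander: paint marker lying down, 130 mm long, 18 mm thick
- foil_roll: bystander: upright roll of black foil, 72 mm across, 60 mm high
- spray_can: bystander: spray can, 58 mm across, 170 mm high
- tea_mug: bystander: white mug, 76 mm across, 85 mm high
- mallet: bystander: rubber mallet lying down, about 285 mm long, 55 mm high

How it is judged:
By the outcome, as a careful person would: the job done as asked, in the order asked, and still so for the second after the job is handed in, while the arm keeps its last pose, push and grip.
It also fails if it takes over 64 s, if anything falls off the work surface, if the arm or the gripper's body presses on something with over 40 N, if the wrist force passes 120 N, or if a joint passes its speed limit or range.

ROBOT

A 6-joint arm with a two-finger parallel gripper is mounted at the origin on the work surface. World frame = base frame: x ahead of the robot, y to its left, z up, the work surface at z = 0. Lengths are in m, angles in rad, forces in N, time in s.
With the tool pointing down it reaches from about 0.425 to 0.95 m from the base axis. Payload 3.5 kg.
Tool frame: the origin (TCP) lies midway between the tips of the shut fingers; the grasp point (between the pads) lies 19 mm behind it; z points along the fingers, y is the line along which they close (so a half turn about z gives the same grasp; the last joint's range is limited). The gripper opens to 85 mm and grips with 20 to 120 N. Pads are 22 mm wide; open, the fingers measure 114 mm over their backs; the gripper's body (76 mm by 85 mm) begins 54 mm behind the grasp point. The pads swing forward as they close: fully open they stand 13 mm farther back than shut.
Start: joints at [-1.465, 0.286, 1.577, -0, 1.279, -0.15], TCP at [0.171, -0.653, 0.197] pointing down, gripper open.
Joint ranges: [-2.77, 2.77], [-0.9, 2.22], [0.21, 2.48], [-1.53, 4.67], [0.24, 2.81], [-2.84, 2.84]. Speed limits (rad/s): [2.79, 2.79, 3.14, 3.14, 3.14, 3.14].

INTERFACE

Orientations are given as a unit quaternion [x, y, z, w].
In Python, from plant import ctrl gives the robot as it stands. The module is installed in compiled form; this text tells all that it offers.
- The arm moves only by the shell command python3 -m inch 'ROWS' [FORCE]. ROWS is JSON, a list of rows, each a list of 5 numbers: the closure, from 0 (fully open) to 1 (shut), then the shift along the tool's x, y, z in m, then the turn about the tool's z in degrees. A call has 1 to 5 rows; each row is the pose to reach, as a shift and turn from the pose commanded when the call began, along the tool's axes at that moment; what a row does not reach only later rows make up. A row lasts 1/12 s, in which the tool goes at most 41.7 mm and 7.16 degrees, less where a joint would pass 70% of its speed; a pose out of reach is approached as far as the arm can. A call with a gripper value outside its range is refused whole. The fingers move at their own pace and stop on an object; FORCE is the grip in N (left out, the last holds). Time passes only in rows, so rows that repeat a pose let the fingers close. It gives the time, the measured TCP pose, the force, the opening and the grip force at its end, in the units of the state.
- ctrl.get_state(): the state, without advancing time (a new reading comes with each control period).
- ctrl.read_camera(name): name is "side" or "top" or "wrist"; returns a dict with "pixels" (420x560x3 uint8, red, green, blue), "depth" (420x560 float32, m along the optical axis (not along the pixel's ray), 0 where there is no reading), "fx", "fy", "cx", "cy" (pixels), "D" ([k1, k2, p1, p2, k3] as OpenCV has them; the pictures are not rectified), "xyz" and "rotation" of the camera in the world; the wrist camera has in their place "mount" (4x4, takes a point from camera to tool coordinates, whose origin is the TCP and whose axes are the flange's). Camera axes: x right, y down, z forward; pixel columns grow to the right and rows downward; lengths in m; the calibration is good to about 2 mm. A picture is of the moment at which its call begins: read the wrist's pose just before it.
- ctrl.sign_off(): hands the job in; it is judged then, once.
Trained networks look in a picture, given as the dict that the camera call returned (one of the last four; its "shot" number tells which), for a name from the list of things; names that differ only in an ending like _2 or _b are one class to them, and where a whole thing is asked for, a point or a joint stands for the part that bears it (a point fixed in the world has none). Each returns a list of dicts, best first, with "score" (0 to 1); they miss things now and then, are a little off and sometimes report something else, mostly with a low value. They report only what shows in the picture. A call takes as long as a camera call.
- ctrl.spot_in(query, picture): "at" ([column, row] in pixels, amid what is visible of it).
- ctrl.tip_of(query, picture): "at" ([column, row] in pixels: a listed point, or the origin of a listed thing).
The state is a dict: "time": time; "qpos": joint angles; "dq": joint speeds; "joint_efforts": joint torques, N m; "eef_pos": TCP position; "tcp_rot": TCP orientation; "contact_force": force on the tool from outside, world axes, zero at the start; "wrist_torque": the same for the moment, N m; "opening": opening from 0.0 (shut) to 1.0 (fully open); "finger_force": force on a finger pad.
Only numpy, scipy, OpenCV 4.12 (cv2) and the standard library are available. Lean on these libraries where they do the work, as an engineer would, in place of code of your own. Each camera call takes 0.05 s, during which the arm holds its last target. There are 200 camera calls.

## Working session

There is one attempt and no reset: what is moved stays moved. The work goes in short steps, Python scripts to look and compute and a shell command to move; the robot and the scene stay as the last step left them, time stands still between calls to the robot, and variables do not carry over. Pictures are saved under pics/ and viewed, at most 10 in all, crops included, and the job is handed in when it is done.

```bash
mkdir -p pics; cat > h.py <<'E'
import numpy as np, cv2
from scipy.spatial.transform import Rotation as R
from plant import ctrl
def cam(name):
    s=ctrl.get_state(); p=ctrl.read_camera(name)
    if name=="wrist":
        T=np.eye(4); T[:3,:3]=R.from_quat(s["tcp_rot"]).as_matrix(); T[:3,3]=s["eef_pos"]
        p["T"]=T@np.array(p["mount"])
    else:
        T=np.eye(4); r=np.array(p["rotation"])
        T[:3,:3]=r if r.shape==(3,3) else R.from_quat(r).as_matrix(); T[:3,3]=p["xyz"]; p["T"]=T
    p["K"]=np.array([[p["fx"],0,p["cx"]],[0,p["fy"],p["cy"]],[0,0,1]])
    return p
def ray(p,uv):
    q=cv2.undistortPoints(np.array([[uv]],float),p["K"],np.array(p["D"],float))[0,0]
    return p["T"][:3,3], p["T"][:3,:3]@np.array([q[0],q[1],1.])
def atz(p,uv,z):
    o,d=ray(p,uv); return o+d*(z-o[2])/d[2]
def depth_at(p,uv,r=2):
    u,v=np.round(uv).astype(int); w=p["depth"][max(0,v-r):v+r+1,max(0,u-r):u+r+1]; w=w[w>0]
    o,d=ray(p,uv); return o+d*np.median(w) if len(w) else None
def project(p,X):
    Ti=np.linalg.inv(p["T"]); return cv2.projectPoints(np.atleast_2d(X).astype(float),cv2.Rodrigues(Ti[:3,:3])[0],Ti[:3,3],p["K"],np.array(p["D"],float))[0][:,0]
def cloud(p):
    H,W=p["depth"].shape; uv=np.stack(np.meshgrid(np.arange(W),np.arange(H)),-1).reshape(-1,1,2).astype(float)
    q=cv2.undistortPoints(uv,p["K"],np.array(p["D"],float)).reshape(H,W,2)
    c=np.dstack([q,np.ones((H,W))])*p["depth"][...,None]
    return c@p["T"][:3,:3].T+p["T"][:3,3]
def save(p,f,crop=None,s=1):
    im=p["pixels"][...,::-1]
    if crop: a,b,c,d=crop; im=im[b:d,a:c]
    cv2.imwrite("pics/"+f,cv2.resize(im,None,fx=s,fy=s,interpolation=cv2.INTER_CUBIC))
E
python3 - <<'E'
from h import *
np.set_printoptions(precision=4,suppress=True)
s=ctrl.get_state(); print({k:np.round(v,4) for k,v in s.items()})
ims=[]
for n in("top","side"):
    p=cam(n); ims.append(p); print(n,p["T"].round(3).tolist())
    for q in("gauge","gauge_grip","cradle","zero","zero_face","stand","plate_spot","die_a","marker","foil_roll","spray_can","tea_mug","mallet"):
        for r in ctrl.tip_of(q,p)[:2]:
            d=depth_at(p,r["at"]); print(n,q,np.round(r["at"],1),round(r["score"],2),d)
    save(p,n+"0.png")
E
```

```text
{'time': np.float64(0.0), 'qpos': array([-1.465 ,  0.2872,  1.5782,  0.    ,  1.2786, -0.15  ]), 'dq': array([-0.0002,  0.0013,  0.0034, -0.0003,  0.0004,  0.0003]), 'joint_efforts': array([ -0.    , -40.5979, -29.2626,  -0.0001,   0.0057,   0.    ]), 'eef_pos': array([ 0.1707, -0.6523,  0.1958]), 'tcp_rot': array([ 0.9918,  0.1276,  0.    , -0.0012]), 'contact_force': array([ 0.0965, -0.1312,  0.3516]), 'wrist_torque': array([ 0.039 , -0.0109, -0.0282]), 'finger_force': np.float64(0.0), 'opening': np.float64(0.9963)}
top [[0.011, -0.994, 0.111, 0.381], [-1.0, -0.011, 0.001, -0.019], [-0.0, -0.112, -0.994, 1.635], [0.0, 0.0, 0.0, 1.0]]
top gauge [393.2 230. ] 0.65 [ 0.5205 -0.3405  0.1072]
top gauge_grip [396.6 233.5] 0.46 [ 0.508  -0.3446  0.1334]
top cradle [386.  234.2] 0.79 [ 0.5117 -0.3283  0.0608]
top cradle [153.1 245.4] 0.59 [0.4724 0.3868 0.0184]
top zero [146.9 245.2] 0.82 [0.4729 0.4063 0.017 ]
top zero_face [151.7 239.2] 0.81 [0.4917 0.3921 0.0174]
top stand [266.8 206.8] 0.87 [0.5901 0.0341 0.0716]
top plate_spot [283.2 202.6] 0.63 [ 0.6037 -0.0155  0.0704]
top die_a [40
[... 803 characters left out ...]
2 [0.4694 0.4021 0.0154]
side zero_face [221.3 308.6] 0.57 [0.476  0.401  0.0166]
side stand [270.4 225.9] 0.77 [0.545  0.0753 0.0591]
side plate_spot [276.5 204.3] 0.66 [ 0.5877 -0.0095  0.0641]
side die_a [323.5 145.2] 0.74 [ 0.66   -0.395   0.0239]
side die_a [186.3 282.7] 0.57 [0.6255 0.4077 0.0262]
side marker [222.4 306.2] 0.75 [0.4798 0.392  0.0151]
side marker [286.3 284. ] 0.48 [0.3745 0.1997 0.0131]
side foil_roll [346.5 214.1] 0.86 [ 0.3729 -0.1368  0.0524]
side spray_can [202.4 232.8] 0.81 [0.724  0.2322 0.0323]
side spray_can [345.7 169.2] 0.7 [ 0.4992 -0.3151  0.0534]
side tea_mug [170.4 325.4] 0.56 [0.54   0.5533 0.0528]
side mallet [383.6 147.7] 0.59 [ 0.2259 -0.0108  0.5576]
```

View pics/top0.png

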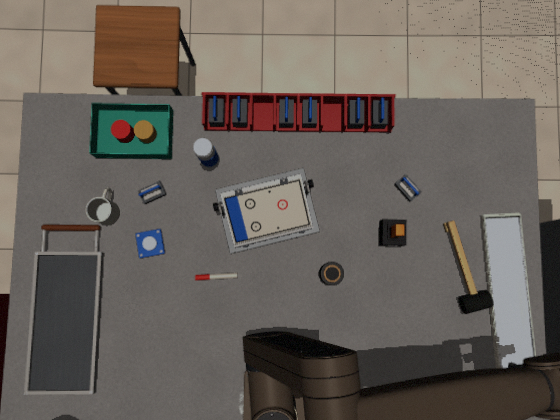

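```bash
python3 - <<'E'
from h import *
np.set_printoptions(precision=4,suppress=True)
p=cam("top"); X=cloud(p); hsv=cv2.cvtColor(p["pixels"],cv2.COLOR_RGB2HSV)
# orange case top
m=(hsv[...,0]>3)&(hsv[...,0]<22)&(hsv[...,1]>140)&(hsv[...,2]>120)&(X[...,2]>.10)
m&=(np.abs(X[...,0]-.51)<.1)&(np.abs(X[...,1]+.34)<.1)
t=X[m]; print("orange",len(t),t.min(0),t.max(0),np.median(t,0))
tt=t[t[:,2]>.125]; print(len(tt),cv2.minAreaRect((tt[:,:2]*1000).astype(np.float32)))
# cradle: dark
m=(X[...,2]>.045)&(X[...,2]<.075)&(hsv[...,2]<80)&(np.abs(X[...,0]-.51)<.08)&(np.abs(X[...,1]+.34)<.08)
c=X[m]; print("cradle",len(c),cv2.minAreaRect((c[:,:2]*1000).astype(np.float32)))
# zero block blue
m=(hsv[...,0]>95)&(hsv[...,0]<130)&(hsv[...,1]>100)&(np.abs(X[...,0]-.475)<.08)&(np.abs(X[...,1]-.4)<.08)&(X[...,2]<.03)
c=X[m]; print("zero",len(c),cv2.minAreaRect((c[:,:2]*1000).astype(np.float32)))
# plate white plane
m=(hsv[...,1]<40)&(hsv[...,2]>150)&(np.abs(X[...,0]-.6)<.12)&(np.abs(X[...,1])<.13)&(X[...,2]>.03)
c=X[m]; A=np.c_[c[:,:2],np.ones(len(c))]
for _ in range(4):
    k=np.linalg.lstsq(A,c[:,2],rcond=None)[0]; g=np.abs(A@k-c[:,2])<.005; A=A[g];c=c[g]
n=np.array([-k[0],-k[1],1]);n/=np.linalg.norm(n);print("plate",len(c),k,n,np.arccos(n[2]),cv2.minAreaRect((c[:,:2]*1000).astype(np.float32)))
# red
m=((hsv[...,0]<6)|(hsv[...,0]>172))&(hsv[...,1]>120)&(np.abs(X[...,0]-.6)<.12)&(np.abs(X[...,1])<.13)
v,u=np.where(m); print("red",len(u),u.mean(),v.mean(),X[m].mean(0), X[m].std(0))
E
```

```text
orange 80 [ 0.5059 -0.3633  0.1306] [ 0.5351 -0.341   0.1435] [ 0.5195 -0.3521  0.137 ]
80 ((520.5284423828125, -352.16961669921875), (22.281543731689453, 29.2099609375), 89.98157501220703)
cradle 463 ((519.141845703125, -351.086669921875), (71.7005615234375, 80.53368377685547), 89.2602767944336)
zero 453 ((481.0549621582031, 398.87213134765625), (80.80023193359375, 80.78791046142578), 11.132733345031738)
plate 2090 [ 0.3357  0.092  -0.1293] [-0.317  -0.0869  0.9444] 0.3349229964685532 ((592.260986328125, 12.099967956542969), (146.657958984375, 200.03692626953125), 14.034503936767578)
red 34 282.61764705882354 204.2058823529412 [ 0.5986 -0.0138  0.0714] [0.0089 0.0099 0.0043]
```

The top view shows the gauge (orange, about pixel 398,230) in the cradle, the stand with the red ring at (283,204), the zero block at (149,243) and the dies well clear. The tool can only turn about its own z, so I'll tilt the gauge in the grip later by pushing its nose against the fixed cradle. First I'll move over the gauge.

```bash
python3 -m inch '[[0,0.18,-0.088,-0.05,14.6],[0,0.18,-0.088,-0.05,14.6],[0,0.18,-0.088,-0.05,14.6],[0,0.18,-0.088,-0.05,14.6],[0,0.18,-0.088,-0.05,14.6]]'
python3 -m inch '[[0,0.157,-0.129,0,0],[0,0.157,-0.129,0,0],[0,0.157,-0.129,0,0],[0,0.157,-0.129,0,0],[0,0.157,-0.129,0,0]]'
python3 -m inch '[[0,0.03,-0.03,0,0],[0,0.03,-0.03,0,0],[0,0.03,-0.03,0,0],[0,0.03,-0.03,0,0]]'
python3 - <<'E'
from h import *
np.set_printoptions(precision=4,suppress=True)
s=ctrl.get_state(); print(s["eef_pos"],R.from_quat(s["tcp_rot"]).as_matrix().round(4).tolist(),s["qpos"])
p=cam("wrist"); print(p["T"]); save(p,"w1.png")
X=cloud(p); hsv=cv2.cvtColor(p["pixels"],cv2.COLOR_RGB2HSV)
m=(hsv[...,0]>3)&(hsv[...,0]<22)&(hsv[...,1]>140)&(hsv[...,2]>100)&(X[...,2]>.125)&(X[...,2]<.15)
t=X[m]; print("orange",len(t))
if len(t): print(np.median(t,0),cv2.minAreaRect((t[:,:2]*1000).astype(np.float32)))
E
```

```text
time: 1.87
eef_pos: [0.3239, -0.5209, 0.2479]
tcp_rot: [1.0, 0.0, 0.0, 0.0]
contact_force: [-0.0, -0.9, 0.4]
opening: 0.999
finger_force: 0.0
time: 2.28
eef_pos: [0.4813, -0.3912, 0.2476]
tcp_rot: [1.0, 0.001, 0.0, 0.0]
contact_force: [0.2, 0.1, 0.6]
opening: 1.0
finger_force: 0.0
time: 2.62
eef_pos: [0.5094, -0.3632, 0.2472]
tcp_rot: [1.0, 0.001, -0.0, 0.0]
contact_force: [-1.1, -0.3, -0.2]
opening: 1.002
finger_force: 0.0
[ 0.5094 -0.3632  0.2472] [[1.0, 0.0017, -0.0005], [0.0017, -1.0, -0.0004], [-0.0005, 0.0004, -1.0]] [-0.7811  0.1452  1.6511 -0.0006  1.3454  0.7881]
[[ 0.003  -0.9607 -0.2775  0.5794]
 [-1.     -0.0029 -0.0008 -0.3626]
 [-0.      0.2775 -0.9607  0.4245]
 [ 0.      0.      0.      1.    ]]
orange 976
[ 0.5199 -0.3549  0.1355] ((518.8849487304688, -355.25775146484375), (24.996135711669922, 33.4798469543457), 89.20185852050781)
```

View pics/w1.png

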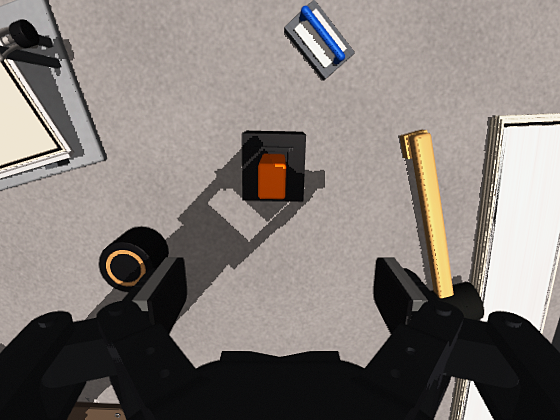

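The wrist view shows the gauge at about (272,175) in the cradle, almost in line with the tool. Measured top centre is (0.5195, −0.3545). Next I'll descend and grip.

```bash
python3 -m inch '[[0,0.010,-0.0085,0.03,0.9],[0,0.010,-0.0085,0.07,0.9],[0,0.010,-0.0085,0.11,0.9],[0,0.010,-0.0085,0.14,0.9],[0,0.010,-0.0085,0.165,0.9]]'
python3 -m inch '[[0,0,0,0,0],[0,0,0,0,0]]'
python3 -m inch '[[0.85,0,0,0,0],[0.85,0,0,0,0],[0.85,0,0,0,0],[0.85,0,0,0,0],[0.85,0,0,0,0]]' 40
python3 -m inch '[[0.85,0,0,0,0],[0.85,0,0,0,0],[0.85,0,0,0,0],[0.85,0,0,0,0],[0.85,0,0,0,0]]'
```

```text
time: 3.08
eef_pos: [0.5169, -0.3551, 0.0789]
tcp_rot: [1.0, -0.009, -0.001, -0.001]
contact_force: [0.9, 0.3, -0.2]
opening: 1.001
finger_force: 0.0
time: 3.25
eef_pos: [0.5177, -0.3552, 0.0808]
tcp_rot: [1.0, -0.009, -0.001, -0.001]
contact_force: [0.0, -0.5, 0.9]
opening: 1.001
finger_force: 0.0
time: 3.67
eef_pos: [0.5201, -0.3551, 0.0837]
tcp_rot: [1.0, -0.007, 0.001, 0.001]
contact_force: [0.2, 4.1, 9.7]
opening: 0.298
finger_force: 10.4
time: 4.08
eef_pos: [0.5203, -0.3554, 0.0838]
tcp_rot: [1.0, -0.007, 0.001, 0.001]
contact_force: [-0.3, -0.7, 5.9]
opening: 0.292
finger_force: 40.9
```

```bash
python3 -m inch '[[0.85,0,0,-0.03,0],[0.85,0,0,-0.065,0],[0.85,0,0,-0.1,0],[0.85,0,0,-0.135,0],[0.85,0,0,-0.165,0]]'
python3 -m inch '[[0.85,0,-0.03,0,0],[0.85,0,-0.07,0,0],[0.85,-0.01,-0.11,0,0],[0.85,-0.012,-0.15,0,0],[0.85,-0.012,-0.19,0,0]]'
python3 -m inch '[[0.85,-0.012,-0.19,0,0],[0.85,-0.012,-0.19,0,0],[0.85,-0.012,-0.19,0,0],[0.85,-0.012,-0.19,0,0],[0.85,-0.012,-0.19,0,0]]'
python3 -m inch '[[0.85,-0.012,-0.19,0,0],[0.85,-0.012,-0.19,0,0],[0.85,-0.012,-0.19,0,0],[0.85,-0.012,-0.19,0,0],[0.85,-0.012,-0.19,0,0]]'
python3 -m inch '[[0.85,-0.013,-0.13,0,0],[0.85,-0.013,-0.13,0,0],[0.85,-0.013,-0.13,0,0],[0.85,-0.013,-0.13,0,0],[0.85,-0.013,-0.13,0,0]]'
python3 - <<'E'
from h import *
np.set_printoptions(precision=4,suppress=True)
s=ctrl.get_state(); print(s["eef_pos"],R.from_quat(s["tcp_rot"]).as_matrix().round(4).tolist(),s["qpos"],s["contact_force"])
p=cam("wrist"); save(p,"w2.png")
for q in("zero_face","gauge_tip","gauge_grip"):
    for r in ctrl.tip_of(q,p)[:2]: print(q,np.round(r["at"],1),round(r["score"],2),atz(p,r["at"],.016),depth_at(p,r["at"]))
p=cam("side"); save(p,"s2.png",(120,180,400,390),2.8)
for q in("zero_face","gauge_tip","gauge_grip"):
    for r in ctrl.tip_of(q,p)[:2]: print(q,np.round(r["at"],1),round(r["score"],2),atz(p,r["at"],.016),depth_at(p,r["at"]))
E
```

```text
time: 4.5
eef_pos: [0.5193, -0.3541, 0.2484]
tcp_rot: [1.0, -0.007, -0.0, -0.0]
contact_force: [0.6, 0.4, -1.1]
opening: 0.294
finger_force: 40.6
time: 4.92
eef_pos: [0.5088, -0.1623, 0.2456]
tcp_rot: [1.0, -0.008, -0.001, -0.001]
contact_force: [0.8, 1.1, -1.0]
opening: 0.296
finger_force: 40.5
time: 5.33
eef_pos: [0.4994, 0.0297, 0.2458]
tcp_rot: [1.0, -0.006, -0.001, -0.001]
contact_force: [0.5, 0.4, -1.3]
opening: 0.293
finger_force: 40.6
time: 5.75
eef_pos: [0.4901, 0.2195, 0.2458]
tcp_rot: [1.0, -0.006, -0.001, -0.001]
contact_force: [-0.3, -0.9, -2.0]
opening: 0.291
finger_force: 40.6
time: 6.17
eef_pos: [0.4791, 0.3481, 0.2453]
tcp_rot: [1.0, -0.005, -0.002, 0.001]
contact_force: [-0.4, -0.3, -0.4]
opening: 0.291
finger_force: 40.7
[0.4791 0.3481 0.2453] [[0.9999, -0.0103, -0.0032], [-0.0103, -0.9999, -0.0012], [-0.0032, 0.0012, -1.0]] [0.457  0.0736 1.7323 0.0003 1.3391 2.038 ] [-0.3733 -0.287  -0.3505]
zero_face [242.  169.5] 0.84 [0.4791 0.3966 0.016 ] [0.4792 0.3965 0.0167]
gauge_grip [278.2 249.5] 0.62 [0.3672 0.3512 0.016 ] [0.4931 0.349  0.2967]
zero_face [219.4 310.5] 0.56 [0.4763 0.4095 0.016 ] [0.4775 0.4087 0.0133]
gauge_grip [227.3 255.8] 0.68 [0.5989 0.2409 0.016 ] [0.4624 0.3532 0.2712]
```

View pics/w2.png

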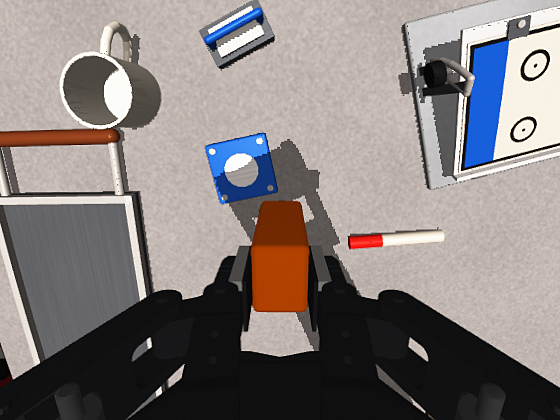

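View pics/s2.png

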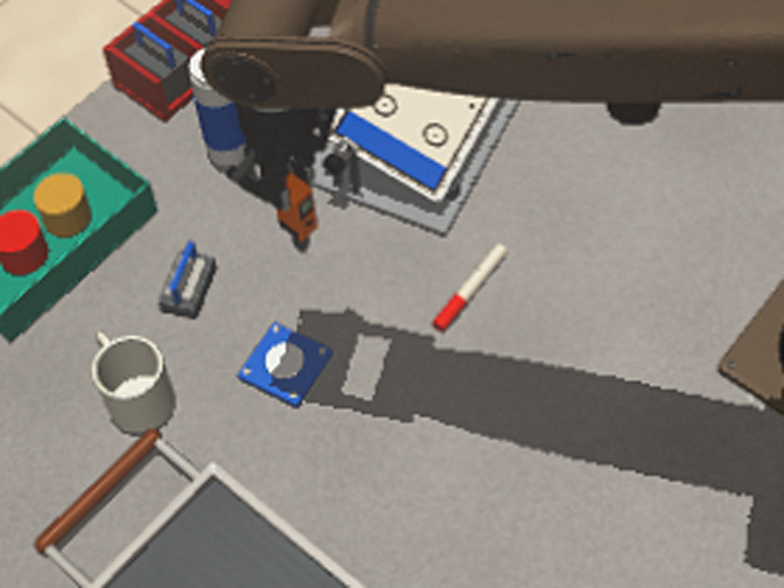

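The wrist view shows the gauge held straight between the pads, with the zero disc at (242,170). The side view agrees. I'll measure the gauge in the hand and the disc more exactly.

```bash
cat >> h.py <<'E'
def gauge(p):
    """gauge in tool frame from a wrist picture: tilt (foot towards tool +x positive), top, foot"""
    s=ctrl.get_state(); Tt=p["T"]@np.linalg.inv(np.array(p["mount"]))
    X=cloud(p); hsv=cv2.cvtColor(p["pixels"],cv2.COLOR_RGB2HSV)
    m=(hsv[...,0]>3)&(hsv[...,0]<22)&(hsv[...,1]>140)&(hsv[...,2]>60)&(p["depth"]>0)
    t=(X[m]-Tt[:3,3])@Tt[:3,:3]; t=t[(np.abs(t[:,0])<.06)&(np.abs(t[:,1])<.016)&(t[:,2]<.05)&(t[:,2]>-.08)]
    rng=np.random.default_rng(0); out=[]; r=t[:,[0,2]]
    for _ in range(2):
        best=None
        for _ in range(400):
            a,b=r[rng.choice(len(r),2,False)]; d=b-a; L=np.linalg.norm(d)
            if L<.012: continue
            n=np.array([-d[1],d[0]])/L; g=np.abs((r-a)@n)<.0015
            if best is None or g.sum()>best.sum(): best=g
        c=r[best]; mu=c.mean(0); n=np.linalg.svd(c-mu,full_matrices=False)[2][1]
        out.append((n if n[0]-n[1]>0 else -n,mu,len(c))); r=r[~best]
    return out,t,Tt
E
python3 - <<'E'
from h import *
np.set_printoptions(precision=4,suppress=True)
p=cam("wrist"); o,t,Tt=gauge(p)
for n,mu,k in o: print(n,mu,k,"dist",n@mu)
print(t.min(0),t.max(0),len(t),Tt[:3,3])
X=cloud(p);hsv=cv2.cvtColor(p["pixels"],cv2.COLOR_RGB2HSV)
m=(hsv[...,0]>95)&(hsv[...,0]<130)&(hsv[...,1]>100)&(np.abs(X[...,0]-.479)<.06)&(np.abs(X[...,1]-.397)<.06)&(X[...,2]<.03)
c=X[m];print("zero block",cv2.minAreaRect((c[:,:2]*1000).astype(np.float32)),np.median(c[:,2]))
E
```

```text
[-0.004 -1.   ] [-0.     -0.0516] 3565 dist 0.05162661562069514
[ 0.9999 -0.0103] [ 0.0155 -0.0227] 2148 dist 0.01572900025847253
[-0.0181 -0.0133 -0.0539] [0.0164 0.0129 0.02  ] 5836 [0.4812 0.3449 0.2473]
zero block ((478.7955322265625, 397.6728210449219), (79.73414611816406, 79.26806640625), 11.547014236450195) 0.012625332124111599
```

```bash
python3 -m inch '[[0.85,-0.002,-0.03,0,0],[0.85,-0.002,-0.052,0.02,0],[0.85,-0.002,-0.052,0.06,0],[0.85,-0.002,-0.052,0.1,0],[0.85,-0.002,-0.052,0.13,0]]'
python3 -m inch '[[0.85,0,0,0.01,0],[0.85,0,0,0.02,0],[0.85,0,0,0.02,0],[0.85,0,0,0.02,0],[0.85,0,0,0.02,0]]'
python3 - <<'E'
from h import *
np.set_printoptions(precision=4,suppress=True)
p=cam("wrist"); o,t,Tt=gauge(p)
for n,mu,k in o: print(n,mu,k,"dist",n@mu)
print(Tt[:3,3],Tt[:3,:3])
for i in range(4):
    s=ctrl.get_state();print(s["eef_pos"],s["contact_force"]); p=cam("side")
save(p,"s3.png",(180,250,280,340),6)
E
```

```text
time: 7.03
eef_pos: [0.4786, 0.3974, 0.1143]
tcp_rot: [1.0, -0.007, -0.001, 0.001]
contact_force: [0.1, -0.2, -1.9]
opening: 0.296
finger_force: 40.8
time: 7.45
eef_pos: [0.4815, 0.3989, 0.1003]
tcp_rot: [1.0, -0.007, 0.002, -0.001]
contact_force: [-0.1, -0.1, -1.2]
opening: 0.291
finger_force: 40.9
[-0.0042 -1.    ] [ 0.     -0.0516] 3567 dist 0.05161290347499343
[ 1.     -0.0091] [ 0.0155 -0.0223] 2128 dist 0.015705092432257612
[0.4815 0.3989 0.1003] [[ 0.9999 -0.015   0.0045]
 [-0.015  -0.9999  0.0026]
 [ 0.0045 -0.0027 -1.    ]]
[0.4814 0.399  0.1003] [-0.1698  0.2372 -2.0324]
[0.4812 0.3988 0.1   ] [ 0.3981  0.1394 -1.7123]
[0.4809 0.3987 0.0996] [-0.0714 -0.0103 -2.1003]
[0.4805 0.3986 0.0991] [ 0.426   0.7077 -1.6825]
```

View pics/s3.png

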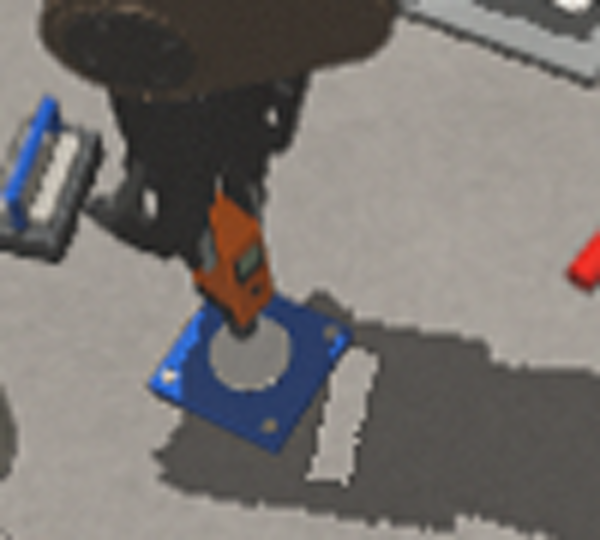

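The foot is just above the disc and the gauge is upright. Next is a gentle lowering of about 2 mm past contact, with force checks.

```bash
python3 -m inch '[[0.85,0,0,0.004,0],[0.85,0,0,0.008,0],[0.85,0,0,0.011,0],[0.85,0,0,0.013,0],[0.85,0,0,0.0145,0]]'
python3 -m inch '[[0.85,0,0,0,0],[0.85,0,0,0,0],[0.85,0,0,0,0],[0.85,0,0,0,0],[0.85,0,0,0,0]]'
python3 -m inch '[[0.85,0,0,0,0],[0.85,0,0,0,0],[0.85,0,0,0,0],[0.85,0,0,0,0],[0.85,0,0,0,0]]'
python3 - <<'E'
from h import *
np.set_printoptions(precision=4,suppress=True)
p=cam("wrist"); o,t,Tt=gauge(p)
for n,mu,k in o: print(n,mu,k,"dist",n@mu)
print(Tt[:3,3],Tt[:3,:3])
for i in range(4):
    s=ctrl.get_state();print(s["eef_pos"],s["contact_force"]); p=cam("side")
E
```

```text
time: 8.12
eef_pos: [0.4794, 0.3979, 0.0824]
tcp_rot: [1.0, -0.007, -0.0, 0.0]
contact_force: [-0.4, -0.7, 0.7]
opening: 0.295
finger_force: 41.2
time: 8.53
eef_pos: [0.4796, 0.398, 0.0829]
tcp_rot: [1.0, -0.007, 0.0, 0.0]
contact_force: [-1.1, -0.2, 0.4]
opening: 0.294
finger_force: 41.2
time: 8.95
eef_pos: [0.4796, 0.398, 0.0828]
tcp_rot: [1.0, -0.007, 0.0, -0.0]
contact_force: [-0.9, -0.6, 1.6]
opening: 0.293
finger_force: 41.2
[-0.0057 -1.    ] [-0.0001 -0.0516] 3556 dist 0.051640605205098424
[ 1.     -0.0074] [ 0.0154 -0.0226] 2164 dist 0.015595643650290565
[0.4796 0.398  0.0828] [[ 0.9999 -0.0147  0.    ]
 [-0.0147 -0.9999  0.    ]
 [ 0.     -0.     -1.    ]]
[0.4796 0.398  0.0828] [ 0.1971 -0.3441  1.3866]
[0.4796 0.398  0.0827] [-1.4457 -1.0999  0.245 ]
[0.4796 0.398  0.0827] [-0.1286 -0.0836 -0.4837]
[0.4796 0.398  0.0827] [-0.9411 -0.7053  0.6927]
```

```bash
python3 -m inch '[[0.85,0,0,0,0],[0.85,0,0,0,0],[0.85,0,0,0,0],[0.85,0,0,0,0],[0.85,0,0,0,0]]'
python3 -m inch '[[0.85,0,0,0,0],[0.85,0,0,0,0],[0.85,0,0,0,0],[0.85,0,0,0,0],[0.85,0,0,0,0]]'
python3 -m inch '[[0.85,0,0,0,0],[0.85,0,0,0,0],[0.85,0,0,0,0],[0.85,0,0,0,0],[0.85,0,0,0,0]]'
python3 -m inch '[[0.85,0,0,-0.02,0],[0.85,0,0,-0.055,0],[0.85,0,0,-0.095,0],[0.85,0,0,-0.135,0],[0.85,0,0,-0.165,0]]'
python3 -m inch '[[0.85,0.02,0.04,0,0],[0.85,0.03,0.08,0,0],[0.85,0.04,0.12,0,0],[0.85,0.04,0.16,0,0],[0.85,0.04,0.2,0,0]]'
python3 -m inch '[[0.85,0.046,0.197,0,0],[0.85,0.046,0.197,0,0],[0.85,0.046,0.197,0,0],[0.85,0.046,0.197,0,0],[0.85,0.046,0.197,0,0]]'
python3 -m inch '[[0.85,0,0,0,0],[0.85,0,0,0,0],[0.85,0,0,0,0],[0.85,0,0,0,0]]'
cat > plate.py <<'E'
from h import *
np.set_printoptions(precision=4,suppress=True)
def plate(p):
    X=cloud(p); hsv=cv2.cvtColor(p["pixels"],cv2.COLOR_RGB2HSV)
    m=(hsv[...,1]<60)&(hsv[...,2]>140)&(np.abs(X[...,0]-.6)<.12)&(np.abs(X[...,1])<.13)&(X[...,2]>.03)&(X[...,2]<.13)
    c=X[m]; A=np.c_[c[:,:2],np.ones(len(c))]; k=np.array([.336,.09,-.129])
    for e in (.008,.005,.003,.003):
        g=np.abs(A@k-c[:,2])<e; k=np.linalg.lstsq(A[g],c[g,2],rcond=None)[0]
    n=np.array([-k[0],-k[1],1]);n/=np.linalg.norm(n)
    m=((hsv[...,0]<6)|(hsv[...,0]>172))&(hsv[...,1]>120)&(np.abs(X[...,0]-.6)<.06)&(np.abs(X[...,1]+.014)<.06)
    v,u=np.where(m); sp=None
    if len(u)>20:
        (cu,cv),_,_=cv2.minAreaRect(np.c_[u,v].astype(np.float32)); o,d=ray(p,(cu,cv))
        P0=np.array([0,0,k[2]]); sp=o+d*(n@(P0-o))/(n@d); print("red px",cu,cv,len(u),np.ptp(u),np.ptp(v))
    print("plate",g.sum(),"n",n,"tilt",np.arccos(n[2]),"yaw deg",np.degrees(np.arctan2(-n[1],-n[0])),"spot",sp,"std",(A[g]@k-c[g,2]).std())
    return n,sp
E
python3 - <<'E'
from plate import *
p=cam("wrist"); print(p["T"][:3,3],ctrl.get_state()["eef_pos"]); plate(p); save(p,"w4.png")
for r in ctrl.tip_of("plate_spot",p)[:2]: print(r, depth_at(p,r["at"]))
E
```

```text
time: 9.62
eef_pos: [0.4796, 0.398, 0.0828]
tcp_rot: [1.0, -0.007, 0.0, -0.0]
contact_force: [-0.0, -1.1, 0.7]
opening: 0.295
finger_force: 41.2
time: 10.03
eef_pos: [0.4796, 0.398, 0.0827]
tcp_rot: [1.0, -0.007, 0.0, -0.0]
contact_force: [-0.5, -0.1, 2.0]
opening: 0.294
finger_force: 41.2
time: 10.45
eef_pos: [0.4796, 0.398, 0.0827]
tcp_rot: [1.0, -0.007, 0.0, -0.0]
contact_force: [-1.4, -1.9, -0.1]
opening: 0.29
finger_force: 41.2
time: 10.87
eef_pos: [0.4804, 0.3986, 0.2512]
tcp_rot: [1.0, -0.007, 0.002, -0.001]
contact_force: [0.7, 0.8, -1.2]
opening: 0.293
finger_force: 40.9
time: 11.28
eef_pos: [0.5167, 0.1957, 0.2471]
tcp_rot: [1.0, -0.007, 0.0, -0.0]
contact_force: [-0.1, -0.5, -2.3]
opening: 0.291
finger_force: 40.9
time: 11.7
eef_pos: [0.56, -0.0028, 0.2474]
tcp_rot: [1.0, -0.008, 0.0, 0.0]
contact_force: [1.2, -0.2, -0.9]
opening: 0.289
finger_force: 40.9
time: 12.03
eef_pos: [0.5595, 0.001, 0.2474]
tcp_rot: [1.0, -0.007, -0.0, -0.0]
contact_force: [0.5, -0.2, -1.2]
opening: 0.296
finger_force: 41.0
[0.6294 0.0003 0.4248] [0.5595 0.0012 0.2475]
red px 250.50709533691406 252.27099609375 291 186 167
plate 17613 n [-0.3127 -0.084   0.9461] tilt 0.32972097887409413 yaw deg 15.043307695722973 spot [0.4481 0.0424 0.0258] std 0.0009450055556058539
{'at': [294.2, 143.4], 'score': 0.68} [ 0.5974 -0.0149  0.0714]
```

View pics/w4.png

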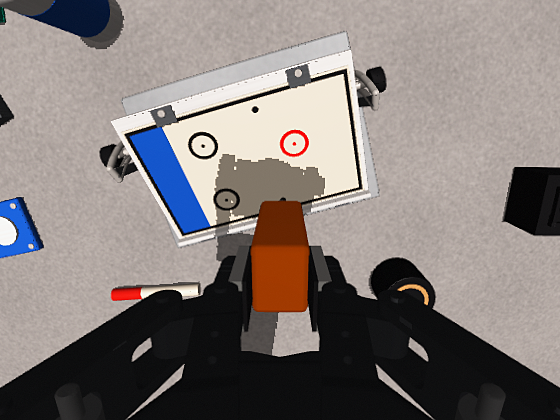

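The red ring is at (294,143), giving the spot at about (0.597, −0.015, 0.071) with the plate tilt 0.330 rad and yaw 15°. Next I'll go to the far side of the cradle to tilt the gauge in the grip.

```bash
python3 -m inch '[[0.85,0.005,0.04,0,0],[0.85,0.01,0.08,0,0],[0.85,0.0205,0.12,0,0],[0.85,0.0205,0.16,0,0],[0.85,0.0205,0.1775,0,0]]'
python3 -m inch '[[0.85,0.0205,0.1775,0,0],[0.85,0.0205,0.1775,0,0],[0.85,0.0205,0.1775,0,0],[0.85,0.0205,0.1775,0,0],[0.85,0.0205,0.1775,0,0]]'
python3 -m inch '[[0.85,0,0,0.03,0],[0.85,0,0,0.07,0],[0.85,0,0,0.11,0],[0.85,0,0,0.135,0],[0.85,0,0,0.147,0]]'
python3 -m inch '[[0.85,0,0,0,0],[0.85,0,0,0,0],[0.85,0,0,0,0],[0.85,0,0,0,0]]' 20
python3 - <<'E'
from plate import *
p=cam("wrist"); save(p,"w5.png"); o,t,Tt=gauge(p)
for n,mu,k in o: print(n,mu,k,"dist",n@mu)
s=ctrl.get_state();print(s["eef_pos"],s["contact_force"],s["finger_force"])
X=cloud(p); m=(p["pixels"].max(-1)<70)&(np.abs(X[...,0]-.52)<.06)&(np.abs(X[...,1]+.35)<.06)&(X[...,2]>.045)&(X[...,2]<.072)
c=X[m]; print(len(c), c.min(0),c.max(0))
for x0 in np.arange(.535,.566,.003): 
    g=np.abs(c[:,0]-x0)<.0015; print(round(x0,3),g.sum(),np.median(c[g,2]) if g.any() else '')
E
```

```text
time: 12.55
eef_pos: [0.5778, -0.1812, 0.2477]
tcp_rot: [1.0, -0.008, 0.0, 0.001]
contact_force: [-0.6, -0.1, -2.3]
opening: 0.298
finger_force: 41.0
time: 12.97
eef_pos: [0.5954, -0.3605, 0.247]
tcp_rot: [1.0, -0.009, -0.0, 0.001]
contact_force: [-0.4, -0.4, -2.2]
opening: 0.294
finger_force: 41.1
time: 13.38
eef_pos: [0.5933, -0.3522, 0.0945]
tcp_rot: [1.0, -0.007, -0.004, -0.003]
contact_force: [-0.9, 0.4, -1.9]
opening: 0.293
finger_force: 41.0
time: 13.72
eef_pos: [0.5975, -0.3569, 0.1046]
tcp_rot: [1.0, -0.007, 0.002, 0.002]
contact_force: [0.2, 0.2, -1.7]
opening: 0.293
finger_force: 41.0
[-0.004 -1.   ] [-0.0001 -0.0516] 3562 dist 0.051609547649952826
[ 0.9999 -0.0101] [ 0.0155 -0.0226] 2153 dist 0.015695495609300617
[ 0.5972 -0.3568  0.1042] [ 1.1063 -0.6415 -2.258 ] 41.048516035079956
2521 [ 0.4785 -0.388   0.0494] [ 0.5229 -0.3224  0.0687]
0.535 0 
0.538 0 
0.541 0 
0.544 0 
0.547 0 
0.55 0 
0.553 0 
0.556 0 
0.559 0 
0.562 0 
0.565 0
```

View pics/w5.png

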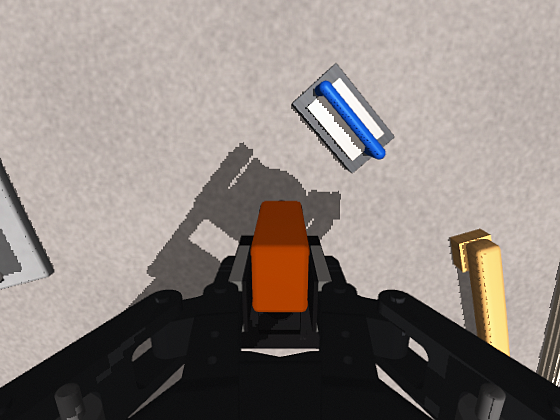

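The wrist view shows the gauge still straight in the grip, clear of the die at (345,115) and over free bench. Next, a slow push of the nose against the cradle's far edge.

```bash
python3 -m inch '[[0.75,-0.005,0,0,0],[0.75,-0.01,0,0,0],[0.75,-0.015,0,0,0],[0.75,-0.02,0,0,0],[0.75,-0.025,0,0,0]]' 20
python3 -m inch '[[0.75,-0.003,0,0,0],[0.75,-0.006,0,0,0],[0.75,-0.009,0,0,0],[0.75,-0.012,0,0,0],[0.75,-0.014,0,0,0]]' 20
python3 -m inch '[[0.75,0,0,0,0],[0.75,0,0,0,0],[0.75,0,0,0,0]]'
python3 - <<'E'
from plate import *
p=cam("wrist"); o,t,Tt=gauge(p)
for n,mu,k in o: print(n,mu,k,"dist",n@mu,np.arctan2(n[1],n[0]))
s=ctrl.get_state();print(s["eef_pos"],s["contact_force"],s["finger_force"])
E
```

```text
time: 14.18
eef_pos: [0.5697, -0.3554, 0.1007]
tcp_rot: [1.0, -0.008, -0.0, -0.0]
contact_force: [-0.4, 0.5, -2.0]
opening: 0.294
finger_force: 41.1
time: 14.6
eef_pos: [0.5573, -0.3556, 0.1014]
tcp_rot: [1.0, -0.007, 0.001, 0.001]
contact_force: [5.3, -1.7, -1.9]
opening: 0.295
finger_force: 40.7
time: 14.85
eef_pos: [0.557, -0.3556, 0.1013]
tcp_rot: [1.0, -0.007, 0.001, 0.001]
contact_force: [3.9, -1.7, -1.9]
opening: 0.293
finger_force: 40.9
[-0.0977 -0.9952] [ 0.0008 -0.0515] 3425 dist 0.0511971580719007 -1.6686338848510065
[ 0.9939 -0.11  ] [ 0.0189 -0.0233] 2664 dist 0.021314238957849556 -0.11017947673357618
[ 0.557  -0.3556  0.1013] [ 3.8427 -0.6589 -1.3932] 40.900923013687134
```

```bash
python3 -m inch '[[0.75,0.003,0,0,0],[0.75,0.003,0,-0.006,0],[0.75,0.003,0,-0.012,0],[0.75,0.0,0,-0.012,0],[0.75,-0.004,0,-0.012,0]]'
python3 -m inch '[[0.75,-0.003,0,0,0],[0.75,-0.006,0,0,0],[0.75,-0.009,0,0,0],[0.75,-0.012,0,0,0],[0.75,-0.012,0,0,0]]'
python3 - <<'E'
from plate import *
p=cam("wrist"); o,t,Tt=gauge(p)
for n,mu,k in o: print(n,mu,k,"dist",n@mu,np.arctan2(n[1],n[0]))
s=ctrl.get_state();print(s["eef_pos"],s["contact_force"],s["finger_force"])
E
```

```text
time: 15.32
eef_pos: [0.5533, -0.3554, 0.1137]
tcp_rot: [1.0, -0.007, 0.001, 0.001]
contact_force: [2.9, -0.3, -0.9]
opening: 0.295
finger_force: 40.9
time: 15.73
eef_pos: [0.5403, -0.3551, 0.1129]
tcp_rot: [1.0, -0.008, 0.0, 0.0]
contact_force: [3.1, -0.5, -0.2]
opening: 0.291
finger_force: 40.6
[ 0.9704 -0.2415] [ 0.0222 -0.0287] 3788 dist 0.02842856383739336 -0.24392665436290492
[-0.2444 -0.9697] [ 0.0001 -0.0514] 2770 dist 0.04980866662692776 -1.81769518163726
[ 0.5404 -0.3551  0.1129] [ 3.1278 -0.5022 -1.5937] 40.618343353271484
```

```bash
python3 -m inch '[[0.75,-0.003,0,0,0],[0.75,-0.006,0,0,0],[0.75,-0.009,0,0,0],[0.75,-0.011,0,0,0],[0.75,-0.011,0,0,0]]'
python3 -m inch '[[0.75,0.005,0,0,0],[0.75,0.01,0,0,0],[0.75,0.01,0,0,0],[0.75,0.01,0,0,0]]'
python3 - <<'E'
from plate import *
p=cam("wrist"); o,t,Tt=gauge(p)
for n,mu,k in o: print(n,mu,k,"dist",n@mu,np.arctan2(n[1],n[0]))
s=ctrl.get_state();print(s["eef_pos"],s["contact_force"],s["finger_force"])
E
```

```text
time: 16.2
eef_pos: [0.5291, -0.3546, 0.1127]
tcp_rot: [1.0, -0.008, -0.0, -0.0]
contact_force: [3.5, 0.4, -1.1]
opening: 0.292
finger_force: 40.4
time: 16.53
eef_pos: [0.5389, -0.3546, 0.1119]
tcp_rot: [1.0, -0.007, -0.001, -0.001]
contact_force: [-0.1, 0.2, -1.6]
opening: 0.294
finger_force: 40.3
[ 0.9477 -0.3192] [ 0.0248 -0.0299] 4312 dist 0.03306373249015562 -0.3248836762398589
[-0.3251 -0.9457] [ 0.0011 -0.0515] 2584 dist 0.048307571010271055 -1.9019108913534417
[ 0.5389 -0.3546  0.112 ] [ 0.1612  0.2538 -3.049 ] 40.27621150016785
```

The gauge is tilted about 0.328 rad against the plate's 0.330. Now I'll lift, move above the plate and turn to its yaw of 15°.

```bash
python3 -m inch '[[0.75,0,0,-0.02,0],[0.75,0,0,-0.055,0],[0.75,0,0,-0.09,0],[0.75,0,0,-0.12,0],[0.75,0,0,-0.135,0]]'
python3 -m inch '[[0.75,0,-0.025,0,0],[0.75,0.002,-0.06,0,0],[0.75,0.002,-0.1,0,0],[0.75,0.002,-0.135,0,0],[0.75,0.002,-0.163,0,0]]'
python3 -m inch '[[0.75,0.002,-0.04,0,-4],[0.75,0.002,-0.08,0,-8],[0.75,0.002,-0.12,0,-12],[0.75,0.002,-0.15,0,-15.8],[0.75,0.002,-0.163,0,-15.8]]'
python3 -m inch '[[0.75,0,0,0.015,0],[0.75,0,0,0.03,0],[0.75,0,0,0.04,0],[0.75,0,0,0.04,0],[0.75,0,0,0.04,0]]'
cat > meas.py <<'E'
from plate import *
p=cam("wrist"); s=ctrl.get_state()
o,t,Tt=gauge(p)
f=min(o,key=lambda q:-q[0][0]); g=max(o,key=lambda q:-q[0][1])
t1=-np.arctan2(f[0][1],f[0][0]); t2=np.arctan2(-g[0][0],-g[0][1]); a=(t1+t2)/2
nf=np.array([np.cos(a),-np.sin(a)]); d=np.array([np.sin(a),np.cos(a)])
ft=(f[1]@nf-.017)*nf+(.120+g[1]@d)*d
foot=Tt[:3,3]+Tt[:3,:3]@[ft[0],0,ft[1]]; ax=Tt[:3,:3]@[-d[0],0,-d[1]]
print("tilt",t1,t2,"foot tool",ft,"foot",foot,"axis",ax,"tcp",Tt[:3,3],"F",s["contact_force"])
n,_=plate(p)
X=cloud(p); hsv=cv2.cvtColor(p["pixels"],cv2.COLOR_RGB2HSV)
m=((hsv[...,0]<5)|(hsv[...,0]>174))&(hsv[...,1]>150)&(hsv[...,2]>120)&(np.hypot(X[...,0]-.5974,X[...,1]+.0149)<.025)&(X[...,2]<.1)
v,u=np.where(m); print("ring",len(u),np.ptp(u) if len(u) else 0)
if len(u)>20:
    sp=X[m]; (cu,cv),_,_=cv2.minAreaRect(np.c_[u,v].astype(np.float32)); S=depth_at(p,(cu,cv)); print("spot",S,(cu,cv),sp.mean(0))
    e=foot-S; h=e@n; ew=S+0*e; dt=Tt[:3,:3].T@(-(e-h*n)); print("height along n",h,"lateral fix, tool axes",dt,"angle err deg",np.degrees(np.arccos(ax@n)))
E
python3 meas.py; python3 -c "
from h import *
p=cam('wrist');save(p,'w6.png')"
```

```text
time: 17.0
eef_pos: [0.5405, -0.3561, 0.2532]
tcp_rot: [1.0, -0.007, 0.002, 0.002]
contact_force: [-0.2, 0.0, -0.6]
opening: 0.292
finger_force: 40.3
time: 17.42
eef_pos: [0.5431, -0.1895, 0.2474]
tcp_rot: [1.0, -0.007, -0.001, -0.001]
contact_force: [-0.1, 0.1, -2.0]
opening: 0.293
finger_force: 40.3
time: 17.83
eef_pos: [0.5474, -0.0254, 0.2476]
tcp_rot: [0.991, 0.133, -0.001, -0.001]
contact_force: [-0.2, 0.0, -1.2]
opening: 0.293
finger_force: 40.3
time: 18.25
eef_pos: [0.5478, -0.0295, 0.2069]
tcp_rot: [0.992, 0.13, -0.001, -0.0]
contact_force: [0.1, 0.1, -1.2]
opening: 0.297
finger_force: 40.2
tilt 0.32658874996124754 0.33131096054114295 foot tool [0.0386 0.0626] foot [ 0.5849 -0.0196  0.1443] axis [-0.3101 -0.0832  0.947 ] tcp [ 0.5478 -0.0295  0.2069] F [ 0.0464  0.0044 -1.7793]
red px 178.69598388671875 213.85238647460938 393 262 180
plate 24910 n [-0.3136 -0.0833  0.9459] tilt 0.3304222217607253 yaw deg 14.87666363261547 spot [0.4788 0.0719 0.0384] std 0.0009474002762882417
ring 351 33
spot [ 0.598  -0.0144  0.0712] (278.5, 132.0) [ 0.5984 -0.0143  0.0709]
height along n 0.07365164817547012 lateral fix, tool axes [-0.0099 -0.0017  0.0034] angle err deg 0.20693330430471457
```

View pics/w6.png

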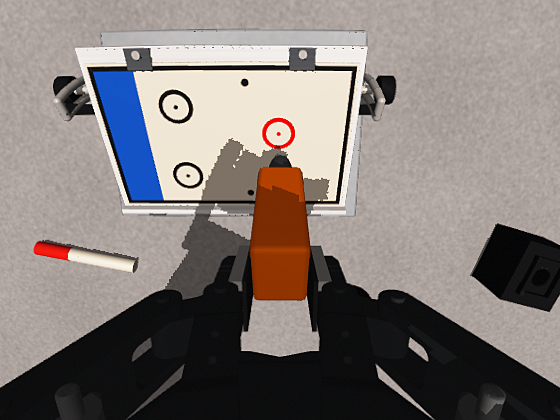

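The wrist view shows the red ring at (279,133), with the tilted nose pointing at it just below. The axis is 0.2° off the plate normal. I'll move to 20 mm off the spot along the normal.

```bash
python3 -m inch '[[0.75,0.002,-0.0017,0.01,0],[0.75,0.004,-0.0017,0.025,0],[0.75,0.006,-0.0017,0.04,0],[0.75,0.0075,-0.0017,0.05,0],[0.75,0.0075,-0.0017,0.054,0]]'
python3 -m inch '[[0.75,0,0,0,0],[0.75,0,0,0,0],[0.75,0,0,0,0],[0.75,0,0,0,0],[0.75,0,0,0,0]]'
python3 -m inch '[[0.75,0,0,0,0],[0.75,0,0,0,0],[0.75,0,0,0,0],[0.75,0,0,0,0],[0.75,0,0,0,0]]'
python3 meas.py; python3 -c "
from h import *
p=cam('wrist');save(p,'w7.png',(180,60,380,210),4)"
```

```text
time: 18.77
eef_pos: [0.5543, -0.0253, 0.1517]
tcp_rot: [0.992, 0.13, -0.001, -0.001]
contact_force: [-1.1, 0.4, -2.0]
opening: 0.292
finger_force: 40.3
time: 19.18
eef_pos: [0.5557, -0.0256, 0.1547]
tcp_rot: [0.991, 0.13, 0.001, 0.0]
contact_force: [0.1, -0.7, -1.3]
opening: 0.292
finger_force: 40.3
time: 19.6
eef_pos: [0.5551, -0.0255, 0.1537]
tcp_rot: [0.991, 0.13, 0.0, -0.0]
contact_force: [0.4, -0.4, -0.8]
opening: 0.289
finger_force: 40.3
tilt 0.3257203315614608 0.33200934256721776 foot tool [0.0386 0.0625] foot [ 0.5924 -0.0155  0.0912] axis [-0.312  -0.0833  0.9464] tcp [ 0.5551 -0.0255  0.1537] F [ 0.0326 -0.7471 -1.4979]
red px 160.76055908203125 205.5552520751953 462 303 170
plate 33590 n [-0.3129 -0.0832  0.9462] tilt 0.3296595097499245 yaw deg 14.889575601950257 spot [0.5161 0.0775 0.0513] std 0.0009258305781261425
ring 423 38
spot [ 0.5988 -0.0144  0.0712] (281.0, 145.5) [ 0.6008 -0.014   0.0718]
height along n 0.021024998638990145 lateral fix, tool axes [-0.0004  0.0006  0.0001] angle err deg 0.049102232588910597
```

View pics/w7.png

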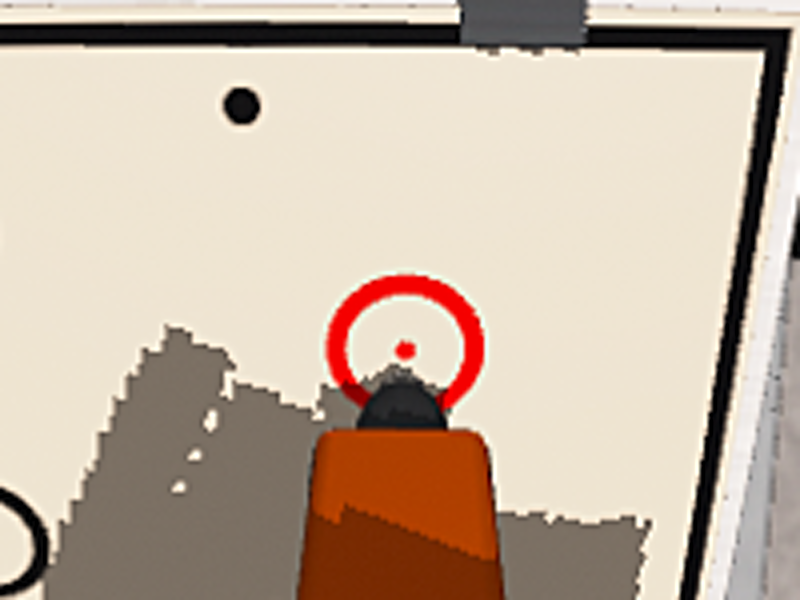

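The crop shows the red dot at (405,350) and the nose centred just below it, pointing at the ring's middle. Now I'll make contact slowly along the normal.

```bash
python3 -m inch '[[0.75,0.001,0,0.006,0],[0.75,0.002,0,0.011,0],[0.75,0.004,0.0003,0.016,0],[0.75,0.005,0.0005,0.0195,0],[0.75,0.006,0.0005,0.0222,0]]'
python3 -m inch '[[0.75,0,0,0,0],[0.75,0,0,0,0],[0.75,0,0,0,0],[0.75,0,0,0,0],[0.75,0,0,0,0]]'
python3 meas.py; python3 - <<'E'
from h import *
F=[]
for i in range(10): ctrl.read_camera("top"); F.append(ctrl.get_state()["contact_force"])
print(np.mean(F,0),np.std(F,0)/3)
E
```

```text
time: 20.12
eef_pos: [0.5607, -0.0243, 0.1306]
tcp_rot: [0.991, 0.13, -0.001, -0.0]
contact_force: [-0.6, 0.2, 0.7]
opening: 0.29
finger_force: 40.5
time: 20.53
eef_pos: [0.561, -0.0244, 0.1318]
tcp_rot: [0.991, 0.13, 0.0, 0.0]
contact_force: [-1.1, 0.3, -0.9]
opening: 0.297
finger_force: 40.5
tilt 0.3230206289626508 0.3266189311962995 foot tool [0.0381 0.0627] foot [ 0.5979 -0.0146  0.0691] axis [-0.3084 -0.0822  0.9477] tcp [ 0.561  -0.0244  0.1318] F [-0.9247  0.0973 -0.268 ]
red px 158.8204803466797 214.244384765625 429 312 159
plate 38073 n [-0.313  -0.083   0.9461] tilt 0.32975392337855663 yaw deg 14.857143233798471 spot [0.523  0.0717 0.0531] std 0.0009223043725343879
ring 385 42
spot [ 0.6014 -0.0134  0.0728] (280.0, 153.0) [ 0.603  -0.0133  0.0726]
height along n -0.002337343328287302 lateral fix, tool axes [ 0.0044 -0.0002 -0.0015] angle err deg 0.2824882036538488
[-1.185089   -0.34949945 -0.5809184 ] [0.15442513 0.23562354 0.17962065]
```

```bash
python3 -m inch '[[0.75,0.0003,0,0.001,0],[0.75,0.0007,0,0.002,0],[0.75,0.0007,0,0.002,0],[0.75,0.0007,0,0.002,0],[0.75,0.0007,0,0.002,0]]'
python3 meas.py; python3 - <<'E'
from h import *
F=[]
for i in range(16): p=ctrl.read_camera("top"); F.append(ctrl.get_state()["contact_force"])
print(np.mean(F,0),np.std(F,0)/4,ctrl.get_state()["eef_pos"],ctrl.get_state()["time"])
p=cam("wrist");save(p,'w8.png',(180,90,380,240),4)
E
```

```text
time: 21.5
eef_pos: [0.5618, -0.0242, 0.1296]
tcp_rot: [0.991, 0.13, -0.0, 0.0]
contact_force: [-1.7, 0.2, 0.5]
opening: 0.294
finger_force: 40.6
tilt 0.3239099531031189 0.3286519083259116 foot tool [0.0383 0.0626] foot [ 0.5987 -0.0144  0.067 ] axis [-0.3096 -0.0827  0.9473] tcp [ 0.5618 -0.0242  0.1296] F [-1.5079 -1.3074  1.194 ]
red px 225.53488159179688 252.40597534179688 418 374 207
plate 38390 n [-0.3129 -0.083   0.9461] tilt 0.32968571723873 yaw deg 14.850241577566429 spot [0.4988 0.0104 0.0397] std 0.0009249118780227851
ring 384 42
spot [ 0.6019 -0.0134  0.0729] (280.1529235839844, 153.68821716308594) [ 0.6034 -0.0132  0.0728]
height along n -0.004578521094581835 lateral fix, tool axes [ 0.0048 -0.0001 -0.0016] angle err deg 0.20042521566673285
[-1.66223776 -0.31074466  0.52873839] [0.0922201  0.13603039 0.16441999] [ 0.56175462 -0.02423157  0.12954856] 22.35
```

View pics/w8.png

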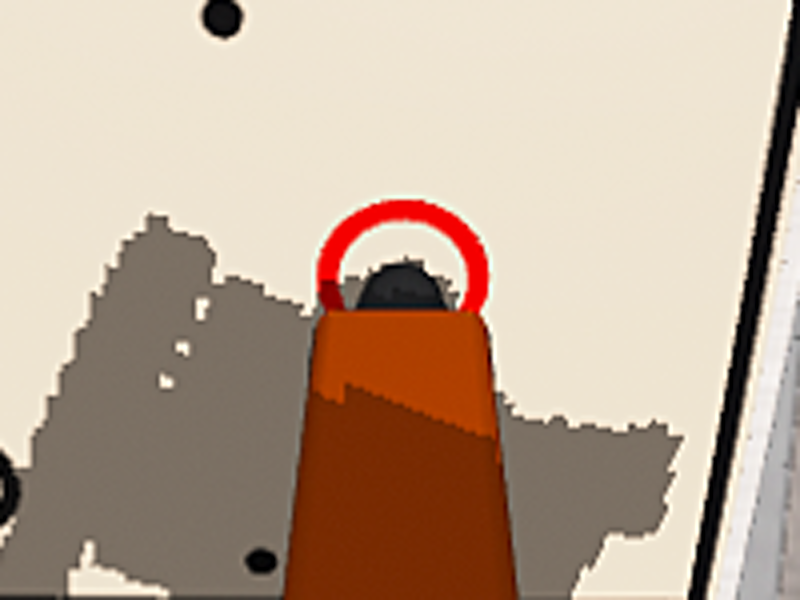

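The crop shows the nose centred in the ring at about (402,285). The estimated push is about 4 mm: geometry gives 4.2–4.6 mm and the force of roughly 2.8 N gives 3.6 mm. I'll do one last projection check of the ring position.

```bash
python3 - <<'E'
from h import *
p=cam("wrist"); u=np.array([.914,.243,.324]); v=np.array([-.257,.966,0]); hsv=cv2.cvtColor(p["pixels"],cv2.COLOR_RGB2HSV)
m=((hsv[...,0]<5)|(hsv[...,0]>174))&(hsv[...,1]>150)&(hsv[...,2]>120); m[:130]=0;m[175:]=0;m[:,:240]=0;m[:,320:]=0
r,c=np.where(m); print("seen top row",r.min(),"cols",c.min(),c.max())
for S in([.5974,-.0147,.071],[.5954,-.0152,.0703],[.5994,-.0142,.0717]):
    q=project(p,np.array([np.array(S)+.016*u,np.array(S)+.016*v,np.array(S)-.016*v])); print(S,q.round(1).tolist())
s=ctrl.get_state(); print(s["time"],s["dq"].round(4))
E
```

```text
seen top row 140 cols 259 301
[0.5974, -0.0147, 0.071] [[280.4, 139.6], [258.6, 159.7], [301.9, 159.8]]
[0.5954, -0.0152, 0.0703] [[280.3, 142.4], [258.7, 162.4], [301.8, 162.5]]
[0.5994, -0.0142, 0.0717] [[280.4, 136.7], [258.6, 157.1], [302.1, 157.2]]
22.45 [ 0.0002 -0.0001 -0.0008 -0.0004 -0.0013 -0.0005]
```

The ring's image matches a foot at its centre to within about 0.5 mm, and the arm is still. Handing in now.

```bash
python3 -m inch '[[0.75,0,0,0,0],[0.75,0,0,0,0],[0.75,0,0,0,0],[0.75,0,0,0,0],[0.75,0,0,0,0]]'; python3 -c "
from plant import ctrl
print(ctrl.sign_off())"
```

```text
time: 22.87
eef_pos: [0.5618, -0.0242, 0.1295]
tcp_rot: [0.991, 0.13, 0.0, 0.0]
contact_force: [-2.1, 0.6, 0.3]
opening: 0.294
finger_force: 40.6
the job is handed in; nothing more can be done
None
```

I handed the job in at 22.9 s: the gauge was zero-checked upright on the disc for about 2 s, and is now held still in the red ring, within about 0.3° of square to the plate by camera, with the probe about 4 mm in (roughly half-way); sign-off returned no verdict.

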